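Load a praline box and turn it once through the label sealer

ROBOT

A 6-joint arm with a two-finger parallel gripper is mounted at the origin on the work surface. World frame = base frame: x ahead of the robot, y to its left, z up, the work surface at z = 0. Lengths are in mm, angles in rad, forces in N, time in s.
With the tool pointing down it reaches from about 275 to 750 mm from the base axis. Payload 10.2 kg.
Tool frame: the origin (TCP) lies midway between the tips of the shut fingers; the grasp point (between the pads) lies 19 mm behind it; z points along the fingers, y is the line along which they close (so a half turn about z gives the same grasp; the last joint's range is limited). The gripper opens to 85 mm and grips with 20 to 120 N. Pads are 22 mm wide; open, the fingers measure 114 mm over their backs; the gripper's body (76 mm by 85 mm) begins 54 mm behind the grasp point. The pads swing forward as they close: fully open they stand 13 mm farther back than shut.
Start: joints at [1.069, 0.313, 1.498, -0, 1.331, -0.223], TCP at [144.494, 504.73, 231.294] pointing down, gripper open.
Joint ranges: [-2.94, 2.94], [-0.97, 2.17], [0.19, 2.56], [-1.23, 4.37], [0.02, 3.11], [-2.88, 2.88]. Speed limits (rad/s): [2.39, 2.39, 3.01, 3.14, 3.14, 3.14].

INTERFACE

Orientations are given as a unit quaternion [w, x, y, z].
In Python, from rig import ctrl gives the robot as it stands.
- The arm moves only by the tool arm_command, never from a script. Its argument "increments" is a list of rows, each an object with "dr": the turn, a rotation vector about the tool's x, y, z in units of pi/4 rad (1.0 is pi/4 rad), a list of three; "offset": the shift along the tool's x, y, z in units of 120 mm (1.0 is 120 mm), a list of three; "hand": the opening, from -1 (shut) to 1 (fully open). A call has 1 to 8 rows; each row shifts and turns the commanded pose from where the row before left it, along the tool's axes as they then stand; what a row does not reach is not made up. A row lasts 1/10 s, in which the tool goes at most 50 mm and 8.59 degrees, less where a joint would pass 70% of its speed; a pose out of reach is approached as far as the arm can. A call with a number of a shift or a turn outside -1 to 1 is refused whole. A call with a gripper value outside its range is refused whole. The fingers move at their own pace and stop on an object; "grip_force" is the grip in N (left out, the last holds). Time passes only in rows, so rows that do not move let the fingers close. It gives the time, the measured TCP pose, the force, the opening and the grip force at its end, in the units of the state.
- ctrl.sense(): the state, without advancing time (a new reading comes with each control period).
- ctrl.capture(name): name is "side" or "top"; returns the picture (420x560x3 uint8, red, green, blue); there is no depth.
- ctrl.camera_info(name): a dict with "K" (3x3 intrinsics, pixels), "dist" ([k1, k2, p1, p2, k3] as OpenCV has them; the pictures are not rectified), "R" (3x3) and "t" (3): a world point X has camera coordinates R X + t. Camera axes: x right, y down, z forward; pixel columns grow to the right and rows downward; lengths in mm; the calibration is good to about 2 mm. A picture is of the moment at which its call begins. camera_info takes no time and is no camera call.
- ctrl.finish_job(): hands the job in; it is judged then, once.
The state is a dict: "time_s": time; "joints": joint angles; "dq": joint speeds; "tau": joint torques, N m; "eef_pos": TCP position; "ee_rot": TCP orientation; "force": force on the tool from outside, world axes, zero at the start; "wrist_torque": the same for the moment, N m; "grip_width": opening from 0.0 (shut) to 1.0 (fully open); "grip_force": force on a finger pad.
Only numpy, scipy, OpenCV 4.12 (cv2) and the standard library are available. Lean on these libraries where they do the work, as an engineer would, in place of code of your own. Each camera call takes 0.05 s, during which the arm holds its last target. There are 200 camera calls.

TASK

Take the red praline box out of the cardboard stock tray, where it stands on edge, lay it down flat with its gold face up and press it fully home, flush, into the white nest of the turntable. Then turn the turntable by its black knob one full turn anticlockwise (seen from above), so the box passes under the roller, and stop with the nest back at the red loading mark on the base. Leave the other things on the table where they are.

Things in the scene. Friction and masses are not known exactly. Their poses are not given: they have to be found in the camera images.
- gift_box: Closed rigid red box, 66 x 46 x 28 mm (x, y, z), 0.05 to 0.1 kg; origin at its centre. The +z face is gold with a round red spot, the other broad face plain red. It starts standing on a 66 x 28 mm edge, 46 mm tall, in the stock tray, gold face towards the tray's +x; in the tray it can only be taken across its 28 mm thickness.
- other_box: Bystander: dark brown box of the same size and axes with a white printed face, standing in the same stock tray about 100 mm from the red one. Which of the two is nearer the robot varies.
- stock_tray: Fixed open cardboard tray, 228 x 80 x 36 mm outside (x, y, z), walls and floor about 4 to 5 mm; origin under its centre, x along its length. The boxes stand on its floor (origin about 28 mm above the table); the side walls stand about 3 mm from the ends of the boxes.
- sheet: Thin flat green paper sheet on the table, 170 x 160 mm, 1 mm, fixed, no obstacle: the clear space between tray and turntable, for putting the box down and taking it again. Origin under its centre.
- turntable (a joint): Angle of the turntable (rad), anticlockwise from above positive, about the vertical axis through axis. 0: nest at the red loading mark of the base; starts between -0.4 and 0; 6.283 is one full turn, back at the mark. Stops at -0.6 and 6.9. Plain friction of about 0.12 N m: it stays where it is left.
- axis (a point): On the turntable's axis, on the top face of its aluminium disc (radius 160 mm), 30 mm above the table; its axes turn with the disc.
- sealer: Fixed round grey base under the turntable, radius 165 mm; origin on the turntable's axis at table height. The loading mark is a red block on its rim at its +y; a red tick on the disc meets it at joint 0. At -y is the roller gate: a black roller lying radially 86 to 182 mm from the axis, underside 64 mm, top 87 mm above the table, its blue post outside the disc.
- nest (a point): Centre of the nest's floor, 30 mm above the table, 113 mm from the axis. White frame 93 x 73 mm with a rectangular recess 71 x 51 mm (x, y), 4 mm chamfer, 28 mm deep: a box fully home is flush with its top, 58 mm above the table. x tangent to the disc, y outward, z up; turns with the disc. The box may lie either way round; home, its origin is 14 mm above this point.
- knob (a point): On the axis of the black upright crank knob (24 mm diameter, spins freely; grip it firmly), 118 mm above the table, 60 mm from the turntable's axis, across the disc from the nest. The knob reaches from 90 to 136 mm above the table, straight from 102 to 126 mm. It passes 14 mm inside the roller's inner end; fingertips kept above 90 mm pass over the roller.
- cup_a: Bystander: dark chocolate cup, 36 mm wide, 22 mm tall.
- cup_b: Bystander: dark chocolate cup, 36 mm wide, 22 mm tall.
- jar: Bystander: amber jar with a brass-coloured lid, 60 mm wide, 75 mm tall.
- tape_roll: Bystander: yellow tape roll lying flat, 90 mm wide, 24 mm tall.
- spatula: Bystander: spatula 200 mm long lying on the table.
There are look-alikes about, which are no part of the job. Several things have the shape of the gift_box; the one meant has the colours described above.

How it is judged (in metres and radians):
On the way, in this order (a step that is already met when the one before it is completed fails the run):
1. the red box lies fully home in the nest, gold face up, at the loading side (turntable within 0.6 rad of the mark) (horizontal distance between gift_box and nest below 0.006 m and z of gift_box in the frame of nest between 0.011 and 0.0165 m and angle between the x axis of gift_box and the x axis of nest, either way round below 0.15 rad and angle between gift_box's own z axis and vertical below 0.1 rad and value of joint turntable below 0.6 rad), for 0.2 s.
2. the turntable has made half a turn with the box still home in the nest, under the roller (horizontal distance between gift_box and nest below 0.006 m and z of gift_box in the frame of nest between 0.011 and 0.0165 m and angle between the x axis of gift_box and the x axis of nest, either way round below 0.15 rad and angle between gift_box's own z axis and vertical below 0.1 rad and value of joint turntable between 2.9 and 3.7 rad).
At the end, for the whole second after the job is handed in: Red box in the nest, gold face up: within 6 mm of centre, 0.15 rad of square, 0.1 rad of level, origin 11 to 16.5 mm above the nest floor; turntable at rest one full anticlockwise turn on, within 0.12 rad of the loading mark (joint 6.163 to 6.403) (horizontal distance between gift_box and nest below 0.006 m and z of gift_box in the frame of nest between 0.011 and 0.0165 m and angle between the x axis of gift_box and the x axis of nest, either way round below 0.15 rad and angle between gift_box's own z axis and vertical below 0.1 rad and value of joint turntable between 6.163 and 6.403 rad and velocity of joint turntable between -0.05 and 0.05 rad/s and linear speed of gift_box below 0.02 m/s); the robot touches nothing.
It fails at once if another thing on the table (brown box, cup, jar, tape roll or spatula) is pushed more than 40 mm (distance of any of other_box, cup_a, cup_b, jar, tape_roll, spatula from where it was at the start of the episode above 0.04 m).
It also fails if it takes over 72 s, if anything falls off the work surface, if the arm or the gripper's body presses on something with over 40 N, if the wrist force passes 120 N, or if a joint passes its speed limit or range.

## Working session

There is one attempt and no reset: what is moved stays moved. The work goes in short steps, Python scripts to look and compute and a tool call to move; the robot and the scene stay as the last step left them, time stands still between calls to the robot, and variables do not carry over. Pictures are saved under pics/ and viewed, at most 10 in all, crops included, and the job is handed in when it is done.

Besides the shell and the picture viewer there is one more tool, called after "Call:" by a JSON object that holds its "method" and its "body". arm_command: Moves the arm, as the interface text tells. Shifts and turns lie within -1 to 1; 1 stands for 120 mm of shift or pi/4 rad of turn. Its arguments: {"type":"object","properties":{"increments":{"type":"array"},"grip_force":{"type":"number"}},"required":["increments"]}

```bash
ls; mkdir -p pics; python3 - <<'E'
from rig import ctrl
import cv2
s=ctrl.sense();print(s)
for n in("top","side"):
    im=ctrl.capture(n);cv2.imwrite(f"pics/{n}0.png",im[:,:,::-1]);print(n,ctrl.camera_info(n))
E
```

```text
pics
{'time_s': 0.0, 'joints': array([ 1.06858781e+00,  3.13439661e-01,  1.49845416e+00,  1.43230148e-05,
        1.33095335e+00, -2.23442975e-01]), 'dq': array([ 0.00025903, -0.00027193,  0.0002555 ,  0.00096671,  0.00065979,
        0.00063373]), 'tau': array([ 1.61609451e-04, -4.12264323e+01, -2.59741366e+01, -1.93275609e-04,
        4.16273688e-03,  5.03389219e-05]), 'eef_pos': array([144.3695757 , 504.49835707, 230.73392503]), 'ee_rot': array([-2.29126983e-04,  1.38933561e-01,  9.90301506e-01, -5.83952256e-04]), 'force': array([-1.37155078,  0.66148103,  0.71020431]), 'wrist_torque': array([-0.00298818, -0.06554643,  0.01788551]), 'grip_force': 0.0, 'grip_width': 0.9954162751962048}
top {'K': array([[463.48258925,   0.        , 279.83947758],
       [  0.        , 463.48258925, 211.03101451],
       [  0.        ,   0.        ,   1.        ]]), 'dist': array([0.05159362, 0.        , 0.        , 0.        , 0.        ]), 'R': array([[-1.58677881e-02, -9.99872983e-01, -1.49360535e-03],
       [-9.98611268e-01,  1.59227826e-02, -5.02195152e-02],
       [ 5.02369188e-02,  6.94658508e-04, -9.98737087e-01]]), 't': array([   7.82893724,  570.77006624, 1336.67857503])}
side {'K': array([[400.95794267,   0.        , 268.36582344],
       [  0.        , 400.95794267, 212.94045643],
       [  0.        ,   0.        ,   1.        ]]), 'dist': array([-0.09639893,  0.        ,  0.        ,  0.        ,  0.        ]), 'R': array([[ 8.04077267e-01, -5.94524769e-01, -2.21076542e-04],
       [-4.27887731e-01, -5.78447326e-01, -6.94485983e-01],
       [ 4.12761237e-01,  5.58514986e-01, -7.19506200e-01]]), 't': array([-464.0245821 ,  325.4577757 , 1085.10090744])}
```

View pics/top0.png

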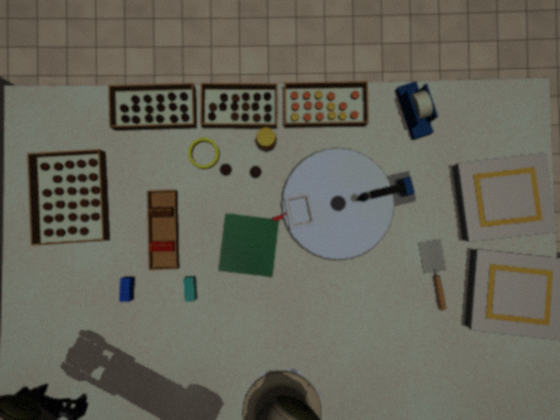

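View pics/side0.png

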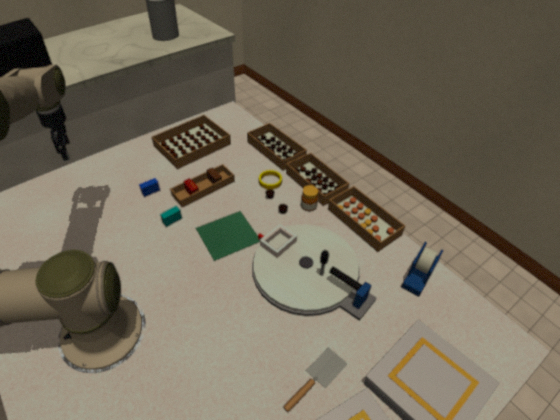

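The top view shows the tray at about (163,230) with the red box at (161,246) and the brown one at (160,212). The nest is at (299,210), the disc centre near (337,203) and the loading mark near (278,218). The side view agrees: red box (191,186), knob (324,257). I'll measure these next.

```bash
cat > h.py <<'E'
import numpy as np, cv2
from rig import ctrl
I={n:ctrl.camera_info(n) for n in("top","side")}
def ray(n,p):
    i=I[n];u=cv2.undistortPoints(np.array([[p]],float),i["K"],i["dist"])[0,0]
    return -i["R"].T@i["t"], i["R"].T@np.r_[u,1]
def plane(n,p,z):
    c,d=ray(n,p);return (c+d*(z-c[2])/d[2])
def proj(n,X):
    i=I[n];return cv2.projectPoints(np.array([X],float),cv2.Rodrigues(i["R"])[0],i["t"],i["K"],i["dist"])[0].reshape(-1,2)
def two(pt,ps):
    A=np.zeros((3,3));b=np.zeros(3)
    for n,p in(("top",pt),("side",ps)):
        c,d=ray(n,p);d/=np.linalg.norm(d);M=np.eye(3)-np.outer(d,d);A+=M;b+=M@c
    return np.linalg.solve(A,b)
def blobs(m,amin=8):
    k,l,s,c=cv2.connectedComponentsWithStats(m.astype(np.uint8))
    return [(c[i],s[i],l==i) for i in range(1,k) if s[i][4]>=amin]
E
python3 - <<'E'
from h import *
np.set_printoptions(precision=1,suppress=True)
t=cv2.imread("pics/top0.png");s=cv2.imread("pics/side0.png")
def hsv(i):return [c.astype(int) for c in cv2.split(cv2.cvtColor(i,cv2.COLOR_BGR2HSV))]
for n,im in(("top",t),("side",s)):
    h,S,v=hsv(im)
    red=((h<6)|(h>173))&(S>170)&(v>70)
    for c,st,m in blobs(red,6):
        if st[4]>400:continue
        ys,xs=np.nonzero(m);r=cv2.minAreaRect(np.c_[xs,ys].astype(np.float32))
        print(n,"red",c,st,r, "z51",plane(n,c,51),"z30",plane(n,c,30))
h,S,v=hsv(t)
g=(h>60)&(h<85)&(S>120)
for c,st,m in blobs(g,500): print("sheet",c,plane("top",c,1))
k=((h>5)&(h<22)&(S>100)&(v>40));k[:,:140]=0;k[:,190:]=0;k[:185]=0;k[280:]=0
ys,xs=np.nonzero(k);r=cv2.minAreaRect(np.c_[xs,ys].astype(np.float32));print("tray",r,[plane("top",p,36) for p in cv2.boxPoints(r)])
a=cv2.resize(t[185:275,140:200],None,fx=6,fy=6,interpolation=cv2.INTER_CUBIC)
b=cv2.resize(t[145:265,265:420],None,fx=4.5,fy=4.5,interpolation=cv2.INTER_CUBIC)[:540]
a=cv2.resize(a,(360,540));cv2.imwrite("pics/a.png",cv2.convertScaleAbs(np.hstack([a[:, :100*0+360],cv2.resize(b,(430,333)) if 0 else np.vstack([cv2.resize(b,(430,333)),np.zeros((207,430,3),np.uint8)])]),alpha=1.4))
c1=cv2.resize(s[155:210,160:245],None,fx=6,fy=6,interpolation=cv2.INTER_CUBIC)
c2=cv2.resize(s[215:320,245:385],None,fx=4,fy=4,interpolation=cv2.INTER_CUBIC)
c1=cv2.resize(c1,(400,259));c2=cv2.resize(c2,(400,300));cv2.imwrite("pics/b.png",cv2.convertScaleAbs(np.vstack([c1,c2]),alpha=1.4))
E
```

```text
top red [277.3 217.8] [273 216   9   5  23] ((277.1499938964844, 217.9500274658203), (2.5298216342926025, 8.538147926330566), 71.56504821777344) z51 [549.8   6.2  51. ] z30 [550.6   6.3  30. ]
top red [161.1 246.1] [150 242  23   9 193] ((161.0, 246.0), (8.0, 22.0), 90.0) z51 [475.6 334.6  51. ] z30 [475.1 340.   30. ]
side red [189.3 184.7] [184 179  12  12  61] ((190.42684936523438, 184.65855407714844), (12.493901252746582, 6.715472221374512), 51.34019470214844) z51 [469.3 328.8  51. ] z30 [478.2 351.3  30. ]
side red [259.9 235.3] [259 234   3   4   9] ((259.7500305175781, 235.25001525878906), (2.8284268379211426, 2.1213202476501465), 45.0) z51 [533.1 -14.7  51. ] z30 [543.4   0.3  30. ]
sheet [256.8 244.2] [475.3  67.9   1. ]
tray ((162.4031219482422, 229.43087768554688), (78.71577453613281, 29.491640090942383), 88.63607025146484) [array([634.9, 378.9,  36. ]), array([635.6, 295. ,  36. ]), array([411. , 290.5,  36. ]), array([410.6, 373.7,  36. ])]
```

View pics/a.png

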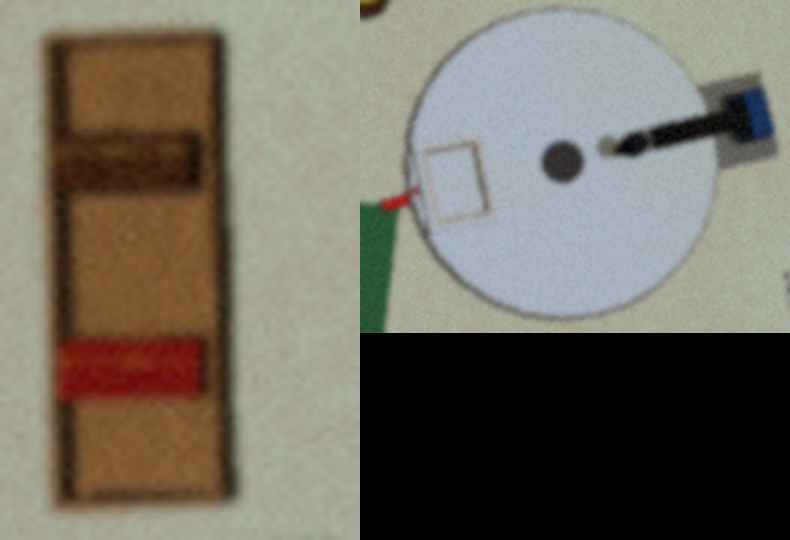

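View pics/b.png

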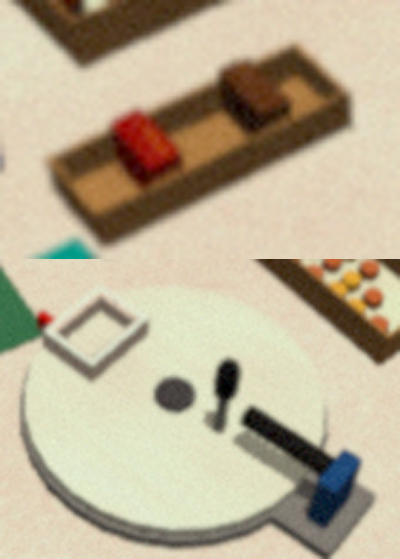

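The crops show both visible faces of the red box as red. The side camera sees its -x face, so the gold faces world +x. The nest recess outline in the top image has corners near (287,199), (306,196), (312,221) and (294,224), with the mark at about (277,218). Next I'll measure the axis, nest and knob.

```bash
cat > tt.py <<'E'
from h import *
np.set_printoptions(precision=1,suppress=True)
def meas(t,s):
    # disc outline in top
    h,S,v=[c.astype(int) for c in cv2.split(cv2.cvtColor(t,cv2.COLOR_BGR2HSV))]
    d=((h>95)&(h<130)&(S>15)&(v>90)).astype(np.uint8)
    d=cv2.morphologyEx(d,cv2.MORPH_OPEN,np.ones((3,3)))
    b=max(blobs(d,500),key=lambda b:b[1][4])
    ys,xs=np.nonzero(b[2]);hull=cv2.convexHull(np.c_[xs,ys].astype(np.int32))
    e=cv2.fitEllipse(hull);print("disc",e,plane("top",e[0],30))
    dark=v<70; dark[:, :320]=0;dark[:,350:]=0;dark[:190]=0;dark[220:]=0
    for c,st,m in blobs(dark,20): print("hub",c,st[4],plane("top",c,30))
    g=cv2.cvtColor(t,cv2.COLOR_BGR2GRAY).astype(int);sub=(S-0)[190:232,280:320]
    m=((h<100)&(v<175)) ; m[:,:284]=0;m[:,318:]=0;m[:192]=0;m[232:]=0
    for c,st,mm in blobs(m,10): 
        ys,xs=np.nonzero(mm);r=cv2.minAreaRect(np.c_[xs,ys].astype(np.float32));print("rec",c,st,r,[plane("top",p,58) for p in cv2.boxPoints(r)],plane("top",r[0],58))
    sv=cv2.cvtColor(s,cv2.COLOR_BGR2HSV)[:,:,2]
    k=sv<45;k[:245]=0;k[285:]=0;k[:,:312]=0;k[:,338:]=0
    for c,st,mm in blobs(k,6): print("knob side",c,st,plane("side",c,113))
    k=sv<100;k[:245]=0;k[285:]=0;k[:,:290]=0;k[:,315:]=0
    for c,st,mm in blobs(k,20): print("hub side",c,st,plane("side",c,30))
if __name__=="__main__":
    meas(cv2.imread("pics/top0.png"),cv2.imread("pics/side0.png"))
E
python3 tt.py
```

```text
disc ((335.4708557128906, 204.93374633789062), (102.53692626953125, 112.0322265625), 149.09927368164062) [ 585.1 -161.8   30. ]
hub [337.5 202.8] 154 [ 591.2 -167.9   30. ]
rec [302.6 206.4] [284 195  29  29 163] ((298.0882568359375, 210.35296630859375), (28.861740112304688, 24.73863410949707), 75.96376037597656) [array([601.5,  -9.6,  58. ]), array([617.4, -77.6,  58. ]), array([538. , -95.9,  58. ]), array([522.2, -28. ,  58. ])] [569.7 -52.8  58. ]
rec [287.4 214.2] [284 212   8   5  14] ((287.4594421386719, 214.25674438476562), (3.6167776584625244, 7.069156646728516), 80.53767395019531) [array([562.7, -12. ,  58. ]), array([565.7, -31.7,  58. ]), array([555.6, -33.2,  58. ]), array([552.7, -13.5,  58. ])] [559.2 -22.6  58. ]
rec [286.2 226.7] [284 219   7  13  55] ((287.0, 225.0), (6.0, 12.0), 0.0) [array([512.2, -12.1,  58. ]), array([546. , -12.6,  58. ]), array([545.7, -29.6,  58. ]), array([511.9, -29. ,  58. ])] [528.9 -20.8  58. ]
rec [296.  223.1] [291 219  12   7  29] ((295.8999938964844, 223.1999969482422), (11.66486930847168, 5.525465488433838), 15.255118370056152) [array([530.7, -28. ,  58. ]), array([545.6, -32.4,  58. ]), array([536.5, -63.9,  58. ]), array([521.6, -59.5,  58. ])] [533.6 -46.   58. ]
knob side [323.9 257.3] [321 251   7  15  72] [ 599.7 -231.8  113. ]
knob side [334.3 271.6] [331 268   7   9  46] [ 589.5 -285.5  113. ]
hub side [305.7 262.1] [299 257  14  12 129] [ 592.4 -169.5   30. ]
```

Call:
{"method": "arm_command", "body": {"increments": [{"dr": [0, 0, 0.19], "offset": [0, 0, 0], "hand": 0.2}, {"dr": [0, 0, 0.19], "offset": [0, 0, 0], "hand": 0.2}, {"dr": [0, 0, 0.19], "offset": [0, 0, 0], "hand": 0.2}, {"dr": [0, 0, 0.19], "offset": [0, 0, 0], "hand": 0.2}, {"dr": [0, 0, 0.19], "offset": [0, 0, 0], "hand": 0.2}, {"dr": [0, 0, 0.19], "offset": [0, 0, 0], "hand": 0.2}, {"dr": [0, 0, 0.19], "offset": [0, 0, 0], "hand": 0.2}, {"dr": [0, 0, 0.19], "offset": [0, 0, 0], "hand": 0.2}], "grip_force": 40}}

```text
time_s: 0.9
eef_pos: [144.4, 504.6, 231.0]
ee_rot: [0.0, 0.674, 0.739, -0.0]
force: [0.6, 0.2, -0.1]
grip_width: 0.602
grip_force: 0.0
```

Call:
{"method": "arm_command", "body": {"increments": [{"dr": [0, 0, 0.1], "offset": [0, 0, 0], "hand": 0.2}, {"dr": [0, 0, 0], "offset": [-0.147, 0.273, 0], "hand": 0.2}, {"dr": [0, 0, 0], "offset": [-0.147, 0.273, 0], "hand": 0.2}, {"dr": [0, 0, 0], "offset": [-0.147, 0.273, 0], "hand": 0.2}, {"dr": [0, 0, 0], "offset": [-0.147, 0.273, 0], "hand": 0.2}, {"dr": [0, 0, 0], "offset": [-0.147, 0.273, 0], "hand": 0.2}, {"dr": [0, 0, 0], "offset": [-0.147, 0.273, 0], "hand": 0.2}, {"dr": [0, 0, 0], "offset": [-0.147, 0.273, 0], "hand": 0.2}]}}

```text
time_s: 1.7
eef_pos: [377.3, 384.8, 231.0]
ee_rot: [-0.0, 0.7, 0.714, -0.0]
force: [-0.8, 0.1, -0.4]
grip_width: 0.6
grip_force: 0.0
```

Call:
{"method": "arm_command", "body": {"increments": [{"dr": [0, 0, 0], "offset": [-0.147, 0.273, 0], "hand": 0.2}, {"dr": [0, 0, 0], "offset": [-0.147, 0.273, 0.2], "hand": 0.2}, {"dr": [0, 0, 0], "offset": [-0.147, 0.273, 0.2], "hand": 0.2}, {"dr": [0, 0, 0], "offset": [0, 0, 0.3], "hand": 0.2}, {"dr": [0, 0, 0], "offset": [0, 0, 0.3], "hand": 0.2}, {"dr": [0, 0, 0], "offset": [0, 0, 0], "hand": 0.2}, {"dr": [0, 0, 0], "offset": [0, 0, 0], "hand": 0.2}]}}

```text
time_s: 2.4
eef_pos: [475.6, 335.0, 112.1]
ee_rot: [0.0, 0.7, 0.714, -0.0]
force: [-0.2, 0.6, 0.7]
grip_width: 0.602
grip_force: 0.0
```

Call:
{"method": "arm_command", "body": {"increments": [{"dr": [0, 0, 0], "offset": [0, 0, 0.25], "hand": 0.2}, {"dr": [0, 0, 0], "offset": [0, 0, 0.25], "hand": 0.2}, {"dr": [0, 0, 0], "offset": [0, 0, 0.27], "hand": 0.2}, {"dr": [0, 0, 0], "offset": [0, 0, 0], "hand": -1}, {"dr": [0, 0, 0], "offset": [0, 0, 0], "hand": -1}, {"dr": [0, 0, 0], "offset": [0, 0, 0], "hand": -1}, {"dr": [0, 0, 0], "offset": [0, 0, 0], "hand": -1}, {"dr": [0, 0, 0], "offset": [0, 0, 0], "hand": -1}], "grip_force": 50}}

```text
time_s: 3.2
eef_pos: [476.3, 335.2, 20.5]
ee_rot: [0.0, 0.7, 0.714, 0.001]
force: [-1.1, 0.4, 6.9]
grip_width: 0.321
grip_force: 52.9
```

Call:
{"method": "arm_command", "body": {"increments": [{"dr": [0, 0, 0], "offset": [0, 0, -0.3], "hand": -1}, {"dr": [0, 0, 0], "offset": [0, 0, -0.35], "hand": -1}, {"dr": [0, 0, 0], "offset": [-0.25, 0, -0.35], "hand": -1}, {"dr": [0, 0, 0], "offset": [-0.35, 0, 0], "hand": -1}, {"dr": [0, 0, 0], "offset": [-0.35, 0, 0], "hand": -1}, {"dr": [0, 0, 0], "offset": [-0.35, 0, 0], "hand": -1}, {"dr": [0, 0, 0], "offset": [-0.35, 0, 0], "hand": -1}, {"dr": [0, 0, 0], "offset": [-0.35, 0, 0], "hand": -1}]}}

```text
time_s: 4.0
eef_pos: [480.0, 94.2, 138.2]
ee_rot: [0.0, 0.7, 0.714, 0.0]
force: [1.4, -0.1, 0.2]
grip_width: 0.318
grip_force: 52.1
```

Call:
{"method": "arm_command", "body": {"increments": [{"dr": [0, 0, 0], "offset": [0, 0, 0.3], "hand": -1}, {"dr": [0, 0, 0], "offset": [0, 0, 0.3], "hand": -1}, {"dr": [0, 0, 0], "offset": [0, 0, 0.25], "hand": -1}, {"dr": [0, 0, 0], "offset": [0, 0, 0.1], "hand": -1}, {"dr": [0, 0, 0], "offset": [0, 0, 0.06], "hand": -1}, {"dr": [0, 0, 0], "offset": [0, 0, 0], "hand": -1}]}}

```text
time_s: 4.6
eef_pos: [481.0, 95.9, 17.3]
ee_rot: [0.001, 0.7, 0.714, 0.001]
force: [-0.3, 0.4, -0.2]
grip_width: 0.318
grip_force: 52.3
```

Call:
{"method": "arm_command", "body": {"increments": [{"dr": [0, 0, 0], "offset": [0, 0, 0.01], "hand": -1}, {"dr": [0, 0, 0], "offset": [0, 0, 0], "hand": -1}, {"dr": [0, 0, 0], "offset": [0, 0, 0], "hand": -0.1}, {"dr": [0, 0, 0], "offset": [0, 0, 0], "hand": -0.1}, {"dr": [0, 0, 0], "offset": [0, 0, 0], "hand": -0.1}, {"dr": [0, 0, 0], "offset": [0, 0, -0.08], "hand": -0.1}, {"dr": [0, 0, 0], "offset": [0, 0, 0], "hand": -0.1}]}}

```text
time_s: 5.3
eef_pos: [480.9, 95.8, 26.0]
ee_rot: [0.001, 0.7, 0.714, 0.001]
force: [-0.0, -0.5, -0.7]
grip_width: 0.45
grip_force: 0.0
```

Call:
{"method": "arm_command", "body": {"increments": [{"dr": [0, 0, 0], "offset": [0, 0, 0], "hand": -1}, {"dr": [0, 0, 0], "offset": [0, 0, 0], "hand": -1}, {"dr": [0, 0, 0], "offset": [0, 0, 0], "hand": -1}, {"dr": [0, 0, 0], "offset": [0, 0, 0], "hand": -1}], "grip_force": 50}}

```text
time_s: 5.7
eef_pos: [480.7, 95.8, 25.4]
ee_rot: [0.0, 0.7, 0.714, 0.0]
force: [-0.5, 0.5, 7.9]
grip_width: 0.318
grip_force: 49.8
```

Call:
{"method": "arm_command", "body": {"increments": [{"dr": [0, 0, 0], "offset": [0, 0, -0.3], "hand": -1}, {"dr": [-0.185, 0, 0], "offset": [0, 0, 0], "hand": -1}, {"dr": [-0.185, 0, 0], "offset": [0, 0, 0], "hand": -1}, {"dr": [-0.185, 0, 0], "offset": [0, 0, 0], "hand": -1}, {"dr": [-0.185, 0, 0], "offset": [0, 0, 0], "hand": -1}, {"dr": [-0.185, 0, 0], "offset": [0, 0, 0], "hand": -1}, {"dr": [-0.185, 0, 0], "offset": [0, 0, 0], "hand": -1}, {"dr": [0, 0, 0], "offset": [0, 0, 0], "hand": -1}]}}

```text
time_s: 6.5
eef_pos: [482.1, 118.6, 61.0]
ee_rot: [0.153, 0.665, 0.698, 0.217]
force: [0.2, -0.4, -0.5]
grip_width: 0.318
grip_force: 49.8
```

```bash
python3 - <<'E'
from h import *
s=ctrl.capture("side")[:,:,::-1];cv2.imwrite("pics/s1.png",cv2.resize(s[140:290,120:320],None,fx=4,fy=4,interpolation=cv2.INTER_CUBIC))
print(ctrl.sense()["joints"],ctrl.sense()["eef_pos"])
E
```

```text
[-0.06585167  0.31276042  2.17108709  0.7762688   0.18848806 -0.84693005] [482.3148605 118.3335412  61.169606 ]
```

View pics/s1.png

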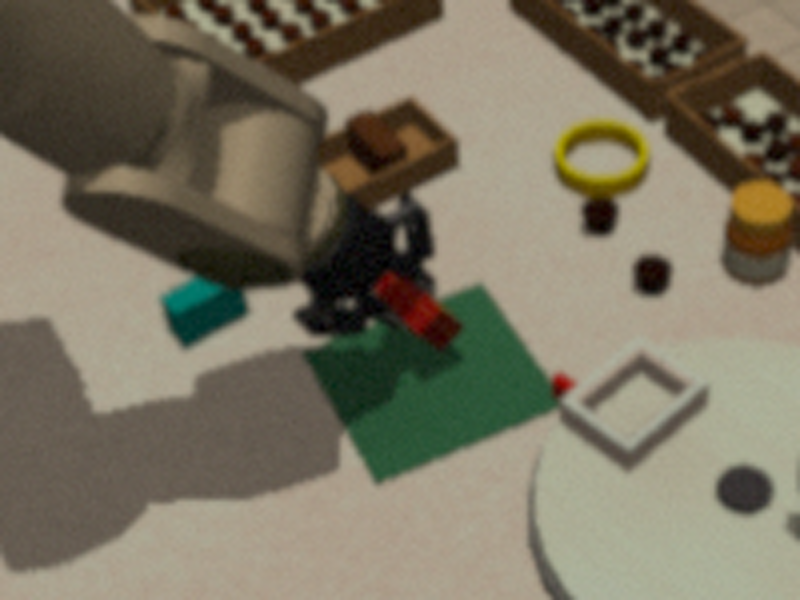

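The box is held, but the tool stopped at about 31° of tilt. Joint 5 is near its lower limit, so outward tilting won't work. I'll check an inward tilt with the gold face turned towards the robot instead, using a simple wrist model.

```bash
python3 - <<'E'
import numpy as np
from scipy.spatial.transform import Rotation as R
from rig import ctrl
np.set_printoptions(precision=3,suppress=True)
s=ctrl.sense();j=s["joints"]
q=s["ee_rot"];Rm=R.from_quat(np.r_[q[1:],q[0]])
def F(j):return R.from_euler("Z",j[0])*R.from_euler("Y",j[1]+j[2])*R.from_euler("Z",j[3])*R.from_euler("Y",j[4])*R.from_euler("Z",j[5])
C0=F([1.069,.313,1.498,0,1.331,-.223]).inv()*R.from_quat([.13893,.9903,0,0])
print("C",C0.as_euler("ZYX"),"err",(F(j)*C0*Rm.inv()).magnitude())
for psi in(2.3,2.5,2.7,-2.3,-2.5,-2.7):
  base=R.from_euler("Z",psi)*R.from_matrix(np.array([[0,1,0],[1,0,0],[0,0,-1]]).T)
  for tilt in(-25,-50):
    T=base*R.from_euler("X",tilt,degrees=True)
    for sm in(1.8,2.2):
      W=(R.from_euler("Z",.18)*R.from_euler("Y",sm)).inv()*T*C0.inv()
      e=W.as_euler("ZYZ"); print(psi,tilt,sm,e)
E
```

```text
C [ 1.571 -0.    -0.   ] err 0.00040876336393592006
2.3 -25 1.8 [ 0.368  1.58  -2.161]
2.3 -25 2.2 [ 0.395  1.208 -2.312]
2.3 -50 1.8 [ 0.739  1.817 -2.113]
2.3 -50 2.2 [ 0.713  1.516 -2.379]
2.5 -25 1.8 [ 0.315  1.645 -2.345]
2.5 -25 2.2 [ 0.33   1.265 -2.472]
2.5 -50 1.8 [ 0.645  1.941 -2.271]
2.5 -50 2.2 [ 0.596  1.614 -2.507]
2.7 -25 1.8 [ 0.25   1.7   -2.533]
2.7 -25 2.2 [ 0.257  1.312 -2.633]
2.7 -50 1.8 [ 0.526  2.049 -2.449]
2.7 -50 2.2 [ 0.466  1.696 -2.647]
-2.3 -25 1.8 [-0.264  1.69   2.495]
-2.3 -25 2.2 [-0.272  1.303  2.601]
-2.3 -50 1.8 [-0.552  2.029  2.411]
-2.3 -50 2.2 [-0.493  1.681  2.618]
-2.5 -25 1.8 [-0.192  1.734  2.687]
-2.5 -25 2.2 [-0.194  1.341  2.763]
-2.5 -50 1.8 [-0.411  2.119  2.608]
-2.5 -50 2.2 [-0.354  1.748  2.767]
-2.7 -25 1.8 [-0.112  1.763  2.882]
-2.7 -25 2.2 [-0.112  1.366  2.926]
-2.7 -50 1.8 [-0.244  2.182  2.829]
-2.7 -50 2.2 [-0.205  1.792  2.926]
```

```bash
cat > rot.py <<'E'
import numpy as np,sys
from scipy.spatial.transform import Rotation as R
from rig import ctrl
np.set_printoptions(precision=3,suppress=True)
s=ctrl.sense();q=s["ee_rot"];Rm=R.from_quat(np.r_[q[1:],q[0]])
B=R.from_matrix(np.array([[0,1,0],[1,0,0],[0,0,-1]]).T)
def down(psi,tilt=0):return R.from_euler("Z",psi)*B*R.from_euler("X",tilt,degrees=True)
def go(psi,tilt=0):return (Rm.inv()*down(psi,tilt)).as_rotvec()/(np.pi/4)
def off(d):return Rm.inv().apply(np.array(d,float))/120
if __name__=="__main__":
    print(s["eef_pos"],s["joints"]);print("turn",go(float(sys.argv[1]),float(sys.argv[2])),"off",off([float(a) for a in sys.argv[3:6]]))
E
python3 rot.py 0.3 0 0 0 70
```

```text
[482.315 118.334  61.17 ] [-0.066  0.313  2.171  0.776  0.188 -0.847]
turn [ 0.686 -0.013 -0.312] off [ 0.043  0.295 -0.501]
```

Call:
{"method": "arm_command", "body": {"increments": [{"dr": [0, 0, 0], "offset": [0.022, 0.148, -0.25], "hand": -1}, {"dr": [0, 0, 0], "offset": [0.022, 0.148, -0.25], "hand": -1}, {"dr": [0.137, -0.003, -0.062], "offset": [0, 0, 0], "hand": -1}, {"dr": [0.137, -0.003, -0.062], "offset": [0, 0, 0], "hand": -1}, {"dr": [0.137, -0.003, -0.062], "offset": [0, 0, 0], "hand": -1}, {"dr": [0.137, -0.003, -0.062], "offset": [0, 0, 0], "hand": -1}, {"dr": [0.137, -0.003, -0.062], "offset": [0, 0, 0], "hand": -1}, {"dr": [0, 0, 0], "offset": [0, 0, 0], "hand": -1}]}}

```text
time_s: 7.35
eef_pos: [484.8, 118.3, 123.6]
ee_rot: [0.002, 0.594, 0.805, -0.0]
force: [0.6, -0.1, -0.5]
grip_width: 0.317
grip_force: 49.9
```

```bash
python3 rot.py 2.5 0 0 0 0
```

```text
[484.751 118.298 123.567] [ 0.006  0.371  1.72  -0.004  1.047 -0.291]
turn [-0.004  0.006 -2.802] off [0. 0. 0.]
```

Call:
{"method": "arm_command", "body": {"increments": [{"dr": [0, 0, -0.187], "offset": [0, 0, 0], "hand": -1}, {"dr": [0, 0, -0.187], "offset": [0, 0, 0], "hand": -1}, {"dr": [0, 0, -0.187], "offset": [0, 0, 0], "hand": -1}, {"dr": [0, 0, -0.187], "offset": [0, 0, 0], "hand": -1}, {"dr": [0, 0, -0.187], "offset": [0, 0, 0], "hand": -1}, {"dr": [0, 0, -0.187], "offset": [0, 0, 0], "hand": -1}, {"dr": [0, 0, -0.187], "offset": [0, 0, 0], "hand": -1}, {"dr": [0, 0, -0.187], "offset": [0, 0, 0], "hand": -1}]}}

```text
time_s: 8.15
eef_pos: [482.8, 118.4, 123.4]
ee_rot: [0.003, 0.046, 0.999, -0.0]
force: [-0.1, 0.4, 0.4]
grip_width: 0.316
grip_force: 49.8
```

Call:
{"method": "arm_command", "body": {"increments": [{"dr": [0, 0, -0.187], "offset": [0, 0, 0], "hand": -1}, {"dr": [0, 0, -0.187], "offset": [0, 0, 0], "hand": -1}, {"dr": [0, 0, -0.187], "offset": [0, 0, 0], "hand": -1}, {"dr": [0, 0, -0.187], "offset": [0, 0, 0], "hand": -1}, {"dr": [0, 0, -0.187], "offset": [0, 0, 0], "hand": -1}, {"dr": [0, 0, -0.187], "offset": [0, 0, 0], "hand": -1}, {"dr": [0, 0, -0.187], "offset": [0, 0, 0], "hand": -1}, {"dr": [0, 0, 0], "offset": [0, 0, 0], "hand": -1}]}}

```text
time_s: 8.95
eef_pos: [482.8, 118.6, 123.4]
ee_rot: [0.002, -0.449, 0.893, -0.001]
force: [1.0, -0.0, -0.6]
grip_width: 0.313
grip_force: 49.8
```

Call:
{"method": "arm_command", "body": {"increments": [{"dr": [-0.185, 0, 0], "offset": [0, 0, 0], "hand": -1}, {"dr": [-0.185, 0, 0], "offset": [0, 0, 0], "hand": -1}, {"dr": [-0.185, 0, 0], "offset": [0, 0, 0], "hand": -1}, {"dr": [-0.185, 0, 0], "offset": [0, 0, 0], "hand": -1}, {"dr": [-0.185, 0, 0], "offset": [0, 0, 0], "hand": -1}, {"dr": [-0.185, 0, 0], "offset": [0, 0, 0], "hand": -1}, {"dr": [0, 0, 0], "offset": [0, 0, 0], "hand": -1}]}}

```text
time_s: 9.65
eef_pos: [482.9, 117.9, 120.6]
ee_rot: [-0.191, -0.404, 0.811, 0.378]
force: [0.5, -0.1, -1.5]
grip_width: 0.314
grip_force: 49.9
```

```bash
python3 rot.py 2.5 -50 0 0 -89
```

```text
[482.944 117.943 120.596] [-0.181  0.768  1.327  0.361  1.849 -2.726]
turn [ 0.002 -0.002 -0.006] off [-0.003 -0.569  0.476]
```

Call:
{"method": "arm_command", "body": {"increments": [{"dr": [0, 0, 0], "offset": [0, -0.16, 0.134], "hand": -1}, {"dr": [0, 0, 0], "offset": [0, -0.16, 0.134], "hand": -1}, {"dr": [0, 0, 0], "offset": [0, -0.16, 0.134], "hand": -1}, {"dr": [0, 0, 0], "offset": [0, -0.075, 0.063], "hand": -1}, {"dr": [0, 0, 0], "offset": [0, -0.026, 0.022], "hand": -1}, {"dr": [0, 0, 0], "offset": [0, 0, 0], "hand": -1}]}}

```text
time_s: 10.25
eef_pos: [483.7, 119.7, 33.1]
ee_rot: [-0.188, -0.409, 0.81, 0.376]
force: [0.4, 0.1, -0.5]
grip_width: 0.319
grip_force: 49.9
```

Call:
{"method": "arm_command", "body": {"increments": [{"dr": [0, 0, 0], "offset": [0, 0, 0], "hand": -1}, {"dr": [0, 0, 0], "offset": [0, -0.02, 0.016], "hand": -1}, {"dr": [0, 0, 0], "offset": [0, 0, 0], "hand": -1}, {"dr": [0, 0, 0], "offset": [0, 0, 0], "hand": -1}]}}

```text
time_s: 10.65
eef_pos: [483.7, 119.6, 29.6]
ee_rot: [-0.188, -0.409, 0.809, 0.377]
force: [0.3, -0.4, -0.5]
grip_width: 0.318
grip_force: 49.9
```

Call:
{"method": "arm_command", "body": {"increments": [{"dr": [0, 0, 0], "offset": [0, -0.012, 0.01], "hand": -1}, {"dr": [0, 0, 0], "offset": [0, 0, 0], "hand": -1}, {"dr": [0, 0, 0], "offset": [0, 0, 0], "hand": -0.18}, {"dr": [0, 0, 0], "offset": [0, 0, 0], "hand": -0.18}, {"dr": [0, 0, 0], "offset": [0, 0, -0.06], "hand": -0.18}, {"dr": [0, 0, 0], "offset": [0, 0, -0.08], "hand": -0.18}, {"dr": [0, 0, 0], "offset": [0, 0, -0.1], "hand": -0.1}, {"dr": [0, 0, 0], "offset": [0, 0, -0.2], "hand": 0.1}]}}

```text
time_s: 11.45
eef_pos: [516.1, 95.3, 62.1]
ee_rot: [-0.189, -0.409, 0.809, 0.378]
force: [0.9, -0.8, 0.0]
grip_width: 0.547
grip_force: 0.0
```

Call:
{"method": "arm_command", "body": {"increments": [{"dr": [0, 0, 0], "offset": [0, 0, -0.3], "hand": 0.6}, {"dr": [0, 0, 0], "offset": [0, 0, -0.3], "hand": 0.6}, {"dr": [0, 0, 0], "offset": [0, 0, -0.3], "hand": 0.6}, {"dr": [0, 0, 0], "offset": [0, 0, 0], "hand": 0.6}]}}

```text
time_s: 11.85
eef_pos: [585.0, 43.5, 134.3]
ee_rot: [-0.185, -0.409, 0.811, 0.375]
force: [0.5, 0.0, 0.2]
grip_width: 0.802
grip_force: 0.0
```

```bash
python3 - <<'E'
from h import *
s=ctrl.capture("side")[:,:,::-1];t=ctrl.capture("top")[:,:,::-1]
cv2.imwrite("pics/s2f.png",s);cv2.imwrite("pics/t2f.png",t)
f=lambda a:cv2.resize(a,(400,400),interpolation=cv2.INTER_CUBIC)
cv2.imwrite("pics/s2.png",np.hstack([f(s[180:280,180:280]),f(t[200:300,210:310])]))
E
python3 rot.py 2.5 0 0 0 0
```

```text
[582.427  45.702 131.248] [-0.253  0.976  0.886  0.339  2.086 -2.718]
turn [1.108 0.003 0.007] off [0. 0. 0.]
```

View pics/s2.png

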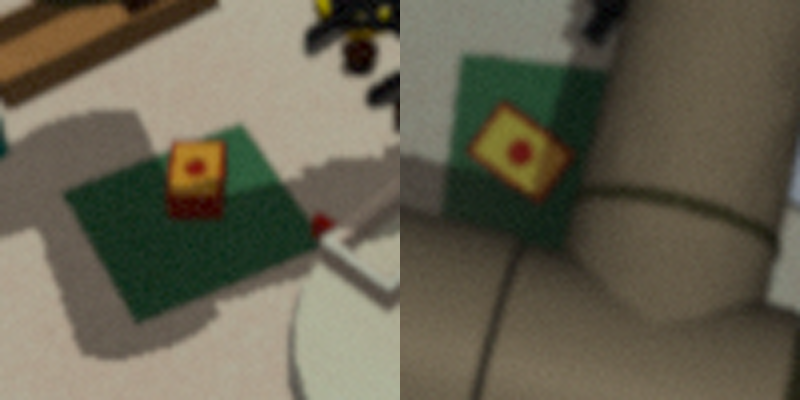

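The box lies flat on the sheet, gold up, with its spot at about (240,238) in the top picture and (229,222) in the side picture. Next I'll measure its pose and refine the nest.

```bash
python3 - <<'E'
from h import *
np.set_printoptions(precision=1,suppress=True)
t=cv2.imread("pics/t2f.png");s=cv2.imread("pics/s2f.png")
for n,im,(x0,x1,y0,y1) in(("top",t,(222,258,218,256)),("side",s,(215,245,205,245))):
    h,S,v=[c.astype(int) for c in cv2.split(cv2.cvtColor(im,cv2.COLOR_BGR2HSV))]
    m=(h<35)|(h>170);m&=(S>100)&(v>40)
    z=np.zeros_like(m);z[y0:y1,x0:x1]=m[y0:y1,x0:x1]
    b=max(blobs(z,20),key=lambda b:b[1][4]);ys,xs=np.nonzero(b[2]);r=cv2.minAreaRect(np.c_[xs,ys].astype(np.float32))
    P=np.array([plane(n,p,29) for p in cv2.boxPoints(r)])
    print(n,r,"\n",P,P.mean(0),np.linalg.norm(P[1]-P[0]),np.linalg.norm(P[2]-P[1]))
    for e in(P[1]-P[0],P[2]-P[1]):print("dir",np.arctan2(e[1],e[0])%np.pi,np.linalg.norm(e))
    sp=((h<8)|(h>172))&(S>130)&(v>60);z[:]=0;c0=np.mean(np.c_[xs,ys],0).astype(int)
    z[y0+6:y1-14 if n=="side" else y1-6,x0+6:x1-6]=sp[y0+6:y1-14 if n=="side" else y1-6,x0+6:x1-6]
    for c,st,_ in blobs(z,4):print("spot",c,st,plane(n,c,29))
A=np.array([591.5,-168.5])
for n,ps in(("side",[(260.05,237.05),(280,225.85),(296.8,237.05),(277.2,252.1)]),("top",[(287.3,199),(306.5,196.2),(311.9,220.7),(293.8,224.3)])):
    P=np.array([plane(n,p,58)[:2] for p in ps]);c=P.mean(0);d=c-A
    print("nest",n,P.tolist().__str__()[:0],c,[np.linalg.norm(P[i]-P[i-1]) for i in range(4)],"r",np.linalg.norm(d),"ang",np.arctan2(d[1],d[0]))
# edge gradient: profiles around the nest in top picture, for corner refining
t0=cv2.imread("pics/top0.png");g=cv2.cvtColor(t0,cv2.COLOR_BGR2GRAY)
print(g[192:230,282:318])
E
```

```text
top ((239.4230499267578, 237.6153564453125), (23.02005958557129, 17.75040626525879), 33.6900634765625) 
 [[493.3 157.7  29. ]
 [535.2 129.   29. ]
 [497.6  74.4  29. ]
 [455.8 103.2  29. ]] [495.5 116.1  29. ] 50.83364268984754 66.31034664482532
dir 2.5416232887411736 50.83364268984754
dir 0.9682042288487271 66.31034664482532
spot [239.6 237.6] [238 236   4   4  13] [495.4 115.5  29. ]
side ((228.5, 224.5), (19.0, 15.0), 90.0) 
 [[491.  152.6  29. ]
 [531.8 122.4  29. ]
 [485.2  51.4  29. ]
 [446.1  80.2  29. ]] [488.5 101.7  29. ] 50.731772417347656 84.9609871031115
dir 2.504843525296116 50.731772417347656
dir 0.9898344040130582 84.9609871031115
spot [229.  221.5] [228 221   3   2   6] [496.6 111.3  29. ]
nest side  [570.3 -62.3] [np.float64(79.32010004313975), np.float64(78.53481324535673), np.float64(69.59890672394052), np.float64(85.80978067867757)] r 108.26150061908227 ang 1.768176867274486
nest top  [570.5 -57.8] [np.float64(73.73017622292055), np.float64(54.80296122414682), np.float64(70.81777237057572), np.float64(51.98624815932838)] r 112.65152276739121 ang 1.7579054502610159
[[ 80  83 105 ... 128 126 127]
 [ 75  85 107 ... 126 127 125]
 [ 78  93 112 ... 125 127 126]
 ...
 [120 117 113 ... 126 125 123]
 [120 118 115 ... 130 129 129]
 [119 115 118 ... 128 124 126]]
```

Call:
{"method": "arm_command", "body": {"increments": [{"dr": [0.185, 0, 0], "offset": [0, 0, 0], "hand": 0.6}, {"dr": [0.185, 0, 0], "offset": [0, 0, 0], "hand": 0.6}, {"dr": [0.185, 0, 0], "offset": [0, 0, 0], "hand": 0.6}, {"dr": [0.185, 0, 0], "offset": [0, 0, 0], "hand": 0.6}, {"dr": [0.185, 0, 0], "offset": [0, 0, 0], "hand": 0.6}, {"dr": [0.183, 0, 0], "offset": [0, 0, 0], "hand": 0.6}, {"dr": [0, 0, -0.038], "offset": [0, 0, 0], "hand": 0.6}, {"dr": [0, 0, 0], "offset": [0, 0, 0], "hand": 0.6}]}}

```text
time_s: 12.75
eef_pos: [581.4, 46.8, 131.0]
ee_rot: [0.001, -0.464, 0.886, 0.002]
force: [0.3, -0.5, -0.2]
grip_width: 0.807
grip_force: 0.0
```

Call:
{"method": "arm_command", "body": {"increments": [{"dr": [0, 0, 0], "offset": [-0.02, 0.307, 0], "hand": 0.6}, {"dr": [0, 0, 0], "offset": [-0.02, 0.307, 0], "hand": 0.6}, {"dr": [0, 0, 0], "offset": [-0.019, 0.307, 0], "hand": 0.6}, {"dr": [0, 0, 0], "offset": [0, 0, 0], "hand": 0.6}, {"dr": [0, 0, 0], "offset": [0, 0, 0], "hand": 0.6}]}}

```text
time_s: 13.25
eef_pos: [495.9, 114.8, 131.1]
ee_rot: [0.001, -0.463, 0.886, 0.002]
force: [0.0, 0.1, 0.2]
grip_width: 0.801
grip_force: 0.0
```

```bash
python3 - <<'E'
from rot import *
p=s["eef_pos"];print(p,s["joints"],go(2.535),off([495.6-p[0],114.5-p[1],0]))
E
```

```text
[495.938 114.834 131.113] [-0.005  0.381  1.682  0.005  1.078 -2.542] [ 0.002  0.005 -0.001] [ 0.004  0.001 -0.   ]
```

Call:
{"method": "arm_command", "body": {"increments": [{"dr": [0, 0, 0], "offset": [0, 0, 0.3], "hand": 0.6}, {"dr": [0, 0, 0], "offset": [0, 0, 0.3], "hand": 0.6}, {"dr": [0, 0, 0], "offset": [0, 0, 0.25], "hand": 0.6}, {"dr": [0, 0, 0], "offset": [0, 0, 0.142], "hand": 0.6}, {"dr": [0, 0, 0], "offset": [0, 0, 0], "hand": -1}, {"dr": [0, 0, 0], "offset": [0, 0, 0], "hand": -1}, {"dr": [0, 0, 0], "offset": [0, 0, 0], "hand": -1}, {"dr": [0, 0, 0], "offset": [0, 0, 0], "hand": -1}], "grip_force": 40}}

```text
time_s: 14.05
eef_pos: [496.5, 115.3, 13.1]
ee_rot: [0.003, -0.463, 0.886, 0.001]
force: [-0.3, -0.2, -1.1]
grip_width: 0.53
grip_force: 41.6
```

Call:
{"method": "arm_command", "body": {"increments": [{"dr": [0, 0, 0], "offset": [0, 0, 0], "hand": -1}, {"dr": [0, 0, 0], "offset": [0, 0, -0.2], "hand": -1}, {"dr": [0, 0, 0], "offset": [0, 0, -0.3], "hand": -1}, {"dr": [0, 0, 0], "offset": [0, 0, -0.3], "hand": -1}, {"dr": [0, 0, 0], "offset": [0, 0, 0], "hand": -1}]}}

```text
time_s: 14.55
eef_pos: [497.9, 115.2, 112.9]
ee_rot: [0.006, -0.463, 0.886, -0.001]
force: [0.9, 1.0, -1.2]
grip_width: 0.524
grip_force: 41.7
```

Call:
{"method": "arm_command", "body": {"increments": [{"dr": [0, 0, 0.165], "offset": [0, 0, 0], "hand": -1}, {"dr": [0, 0, 0.165], "offset": [0, 0, 0], "hand": -1}, {"dr": [0, 0, 0.165], "offset": [0, 0, 0], "hand": -1}, {"dr": [0, 0, 0.165], "offset": [0, 0, 0], "hand": -1}, {"dr": [0, 0, 0.165], "offset": [0, 0, 0], "hand": -1}, {"dr": [0, 0, 0.165], "offset": [0, 0, 0], "hand": -1}, {"dr": [0, 0, 0], "offset": [0, 0, 0], "hand": -1}]}}

```text
time_s: 15.25
eef_pos: [495.3, 115.1, 107.7]
ee_rot: [0.001, -0.092, 0.996, 0.002]
force: [-0.3, -0.7, -1.7]
grip_width: 0.528
grip_force: 41.6
```

```bash
python3 - <<'E'
from rot import *
p=s["eef_pos"];print(p,s["joints"],go(1.758),off([570.5-p[0],-57.6-p[1],0]))
E
```

```text
[495.268 115.139 107.714] [-0.004  0.412  1.708  0.004  1.021 -1.762] [ 0.004  0.002 -0.003] [-0.352 -1.53  -0.005]
```

Call:
{"method": "arm_command", "body": {"increments": [{"dr": [0, 0, 0], "offset": [-0.07, -0.306, 0], "hand": -1}, {"dr": [0, 0, 0], "offset": [-0.07, -0.306, 0], "hand": -1}, {"dr": [0, 0, 0], "offset": [-0.07, -0.306, 0], "hand": -1}, {"dr": [0, 0, 0], "offset": [-0.07, -0.306, 0], "hand": -1}, {"dr": [0, 0, 0], "offset": [-0.072, -0.306, 0], "hand": -1}, {"dr": [0, 0, 0], "offset": [0, 0, 0], "hand": -1}, {"dr": [0, 0, 0], "offset": [0, 0, 0], "hand": -1}, {"dr": [0, 0, 0], "offset": [0, 0, 0], "hand": -1}]}}

```text
time_s: 16.05
eef_pos: [570.6, -56.6, 107.4]
ee_rot: [0.001, -0.094, 0.996, 0.002]
force: [0.1, -0.3, 0.2]
grip_width: 0.529
grip_force: 41.6
```

```bash
python3 - <<'E'
from rot import *
from h import *
p=s["eef_pos"];print(p,go(1.758),off([570.5-p[0],-57.6-p[1],0]))
f=ctrl.capture("side")[:,:,::-1];t=ctrl.capture("top")[:,:,::-1]
cv2.imwrite("pics/s3f.png",f);cv2.imwrite("pics/t3f.png",t)
g=lambda a:cv2.resize(a,(400,400),interpolation=cv2.INTER_CUBIC)
cv2.imwrite("pics/s3.png",np.hstack([g(f[190:270,240:320]),g(t[170:250,260:340])]))
E
```

```text
[570.576 -56.639 107.441] [0.005 0.003 0.001] [ 0.002 -0.008 -0.   ]
```

View pics/s3.png

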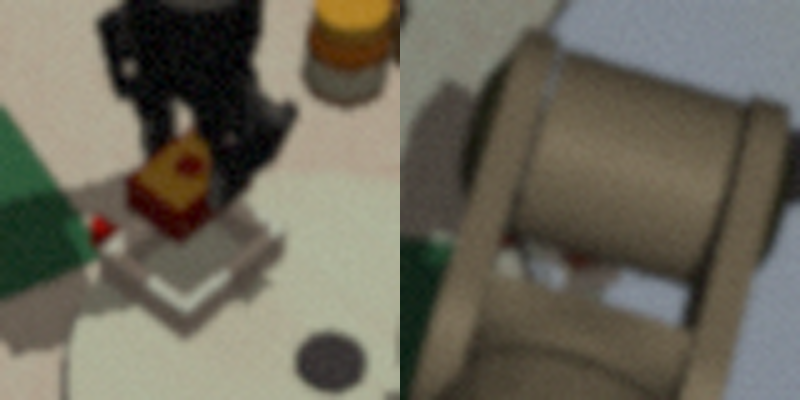

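The side view shows the box above the nest, with its spot at (278.4,223) and the frame's left and right corners at (260.6,238.6) and (296.6,238). I'll check the relative offset numerically.

```bash
python3 - <<'E'
from h import *
np.set_printoptions(precision=1,suppress=True)
f=cv2.imread("pics/s3f.png");h,S,v=[c.astype(int) for c in cv2.split(cv2.cvtColor(f,cv2.COLOR_BGR2HSV))]
m=((h<6)|(h>174))&(S>130)&(v>60);m[:218]=0;m[227:]=0;m[:,273:284]&=True;m[:,:273]=0;m[:,284:]=0
for c,st,_ in blobs(m,3):print("spot",c,st,plane("side",c,123.5))
print("hand spot",plane("side",(278.4,223),123.5))
P=np.array([plane("side",p,58) for p in[(260.6,238.6),(296.6,238)]]);print("frame",P,P.mean(0))
print("expected nest px",proj("side",[570.5,-57.6,58]),"recess corners",proj("side",[570.5,-57.6,30]))
a=1.758;A=np.array([591.5,-168.5]);n=np.array([np.cos(a),np.sin(a)]);tn=np.array([n[1],-n[0]])
for sx,sy in((1,1),(1,-1),(-1,-1),(-1,1)):print("frame corner px",proj("side",np.r_[A+113*n+sx*46.5*tn+sy*36.5*n,58]))
E
```

```text
spot [277.2 222.7] [276 222   4   2   6] [568.3 -56.3 123.5]
hand spot [570.4 -59.6 123.5]
frame [[523.7 -31.8  58. ]
 [614.9 -96.3  58. ]] [569.3 -64.   58. ]
expected nest px [[277.7 236.9]] recess corners [[277.5 242.6]]
frame corner px [[278.8 222.9]]
frame corner px [[296.2 234.6]]
frame corner px [[276.3 251.7]]
frame corner px [[258.8 239.1]]
```

```bash
python3 - <<'E'
from h import *
a=1.758;A=np.array([591.5,-168.5]);n=np.array([np.cos(a),np.sin(a)]);tn=np.array([n[1],-n[0]])
out=[]
for nm,(x0,y0) in(("side",(250,215)),("top",(273,185))):
    im=cv2.imread(f"pics/{nm}0.png")[y0:y0+50,x0:x0+50];im=cv2.resize(im,(400,400),interpolation=cv2.INTER_CUBIC)
    for w,l in((46.5,36.5),(35.5,25.5)):
        q=[((proj(nm,np.r_[A+113*n+sx*w*tn+sy*l*n,58])[0]-[x0,y0]+.5)*8) for sx,sy in((1,1),(1,-1),(-1,-1),(-1,1))]
        cv2.polylines(im,[np.int32(q)],True,(0,0,255),1)
    out.append(im)
cv2.imwrite("pics/n.png",np.hstack(out))
E
```

```text
(no output)
```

View pics/n.png

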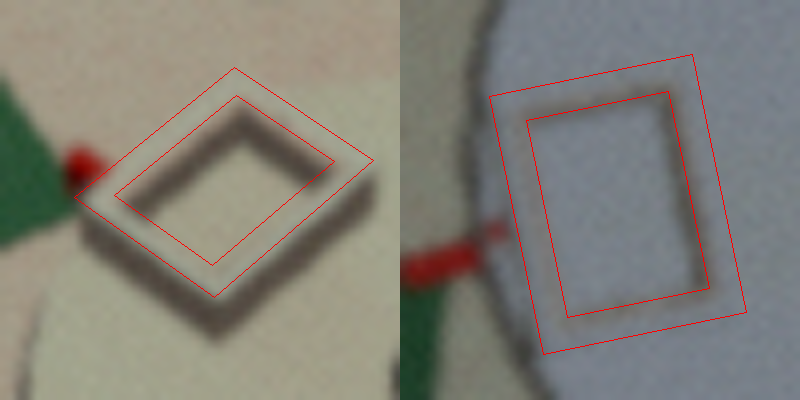

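The overlay fits the top view well and the side view to within about 2 px. I'll shift about 2 mm in -y and lower the box gently.

Call:
{"method": "arm_command", "body": {"increments": [{"dr": [0, 0, 0], "offset": [0, -0.015, 0.1], "hand": -1}, {"dr": [0, 0, 0], "offset": [0, 0, 0.12], "hand": -1}, {"dr": [0, 0, 0], "offset": [0, 0, 0.07], "hand": -1}, {"dr": [0, 0, 0], "offset": [0, 0, 0], "hand": -1}, {"dr": [0, 0, 0], "offset": [0, 0, 0.025], "hand": -1}, {"dr": [0, 0, 0], "offset": [0, 0, 0.025], "hand": -1}, {"dr": [0, 0, 0], "offset": [0, 0, 0], "hand": -1}]}}

```text
time_s: 16.85
eef_pos: [571.4, -59.1, 66.9]
ee_rot: [0.001, -0.093, 0.996, 0.002]
force: [0.6, -0.0, -0.7]
grip_width: 0.528
grip_force: 41.6
```

Call:
{"method": "arm_command", "body": {"increments": [{"dr": [0, 0, 0], "offset": [0, 0, 0.025], "hand": -1}, {"dr": [0, 0, 0], "offset": [0, 0, 0.025], "hand": -1}, {"dr": [0, 0, 0], "offset": [0, 0, 0], "hand": -1}]}}

```text
time_s: 17.15
eef_pos: [571.2, -59.1, 60.5]
ee_rot: [0.001, -0.093, 0.996, 0.002]
force: [0.2, 1.0, -1.3]
grip_width: 0.528
grip_force: 41.6
```

Call:
{"method": "arm_command", "body": {"increments": [{"dr": [0, 0, 0], "offset": [0, 0, 0.02], "hand": -1}, {"dr": [0, 0, 0], "offset": [0, 0, 0], "hand": -1}, {"dr": [0, 0, 0], "offset": [0, 0, 0], "hand": 0.4}, {"dr": [0, 0, 0], "offset": [0, 0, 0], "hand": 0.4}, {"dr": [0, 0, 0], "offset": [0, 0, -0.1], "hand": 0.4}, {"dr": [0, 0, 0], "offset": [0, 0, -0.25], "hand": 0.4}, {"dr": [0, 0, 0], "offset": [0, 0, -0.1], "hand": 0.4}]}}

```text
time_s: 17.85
eef_pos: [572.5, -59.6, 115.8]
ee_rot: [0.003, -0.093, 0.996, 0.001]
force: [0.1, 0.2, -0.1]
grip_width: 0.702
grip_force: 0.0
```

Call:
{"method": "arm_command", "body": {"increments": [{"dr": [0, 0, 0], "offset": [0, 0, 0], "hand": -1}, {"dr": [0, 0, 0], "offset": [0, 0, 0], "hand": -1}, {"dr": [0, 0, 0], "offset": [0, 0, 0], "hand": -1}, {"dr": [0, 0, 0], "offset": [0, 0, 0], "hand": -1}, {"dr": [0, 0, 0], "offset": [0, 0, 0], "hand": -1}, {"dr": [0, 0, 0], "offset": [0, 0, 0], "hand": -1}]}}

```text
time_s: 18.45
eef_pos: [571.2, -59.3, 112.2]
ee_rot: [0.001, -0.093, 0.996, 0.002]
force: [0.6, -0.5, 0.8]
grip_width: -0.004
grip_force: 0.0
```

```bash
python3 - <<'E'
from h import *
s=ctrl.sense();print(s["eef_pos"],s["grip_width"])
f=ctrl.capture("side")[:,:,::-1];cv2.imwrite("pics/s4f.png",f)
cv2.imwrite("pics/s4.png",cv2.resize(f[205:275,240:320],None,fx=8,fy=8,interpolation=cv2.INTER_CUBIC))
E
```

```text
[571.22754312 -59.27368074 112.18472678] -0.004321748118311893
```

View pics/s4.png

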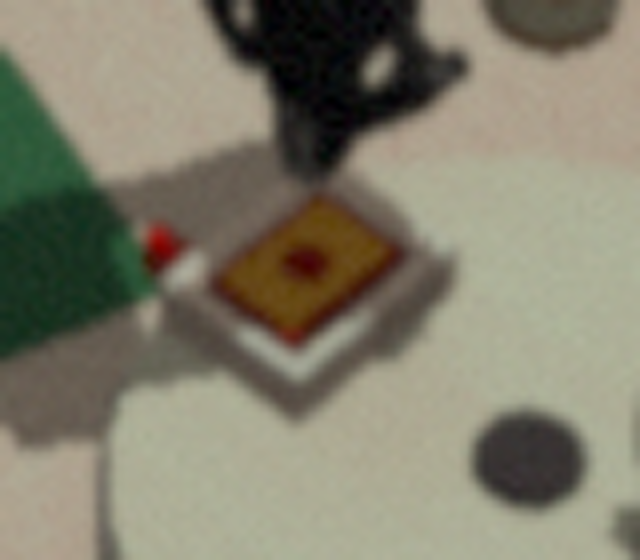

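The box sits square in the recess with its spot at (278,237.8), and it looks nearly flush. I'll press it home with the fingers shut.

Call:
{"method": "arm_command", "body": {"increments": [{"dr": [0, 0, 0], "offset": [0, 0, 0.2], "hand": -1}, {"dr": [0, 0, 0], "offset": [0, 0, 0.2], "hand": -1}, {"dr": [0, 0, 0], "offset": [0, 0, 0.02], "hand": -1}, {"dr": [0, 0, 0], "offset": [0, 0, 0.01], "hand": -1}, {"dr": [0, 0, 0], "offset": [0, 0, 0.01], "hand": -1}, {"dr": [0, 0, 0], "offset": [0, 0, 0], "hand": -1}]}}

```text
time_s: 19.1
eef_pos: [571.9, -59.2, 60.7]
ee_rot: [0.002, -0.093, 0.996, 0.001]
force: [-0.3, -0.5, -0.7]
grip_width: 0.0
grip_force: 0.0
```

Call:
{"method": "arm_command", "body": {"increments": [{"dr": [0, 0, 0], "offset": [0, 0, 0.01], "hand": -1}, {"dr": [0, 0, 0], "offset": [0, 0, 0], "hand": -1}, {"dr": [0, 0, 0], "offset": [0, 0, 0], "hand": -1}]}}

```text
time_s: 19.4
eef_pos: [571.5, -59.1, 58.7]
ee_rot: [0.001, -0.093, 0.996, 0.002]
force: [-0.4, -0.2, -0.1]
grip_width: 0.0
grip_force: 0.0
```

Call:
{"method": "arm_command", "body": {"increments": [{"dr": [0, 0, 0], "offset": [0, 0, 0.01], "hand": -1}, {"dr": [0, 0, 0], "offset": [0, 0, 0.008], "hand": -1}, {"dr": [0, 0, 0], "offset": [0, 0, 0], "hand": -1}, {"dr": [0, 0, 0], "offset": [0, 0, 0], "hand": -1}]}}

```text
time_s: 19.8
eef_pos: [572.5, -59.0, 58.0]
ee_rot: [0.003, -0.093, 0.996, 0.001]
force: [-1.2, 1.9, 10.5]
grip_width: 0.002
grip_force: 5.6
```

Call:
{"method": "arm_command", "body": {"increments": [{"dr": [0, 0, 0], "offset": [0, 0, 0.01], "hand": -1}, {"dr": [0, 0, 0], "offset": [0, 0, 0], "hand": -1}, {"dr": [0, 0, 0], "offset": [0, 0, -0.3], "hand": -1}, {"dr": [0, 0, 0], "offset": [0, 0, -0.35], "hand": -0.1}, {"dr": [0, 0, 0], "offset": [0, 0, -0.35], "hand": 0.2}, {"dr": [0, 0, 0], "offset": [0, 0, 0], "hand": 0.2}, {"dr": [0, 0, 0], "offset": [0, 0, 0], "hand": 0.2}]}}

```text
time_s: 20.5
eef_pos: [571.3, -59.6, 175.6]
ee_rot: [0.002, -0.093, 0.996, 0.002]
force: [0.0, 0.0, -0.5]
grip_width: 0.601
grip_force: 0.0
```

```bash
python3 - <<'E'
from rot import *
from h import *
p=s["eef_pos"];print(p,s["joints"])
print("two",two((362.3,197.3),(323.9,257.3)),plane("top",(362.3,197.3),125))
for k in([602.7,-227.4],):
    print("proj bottom/top",[proj(n,[k+[90],k+[136]]).tolist() for n in("top","side")])
    print("off",off([k[0]-p[0],k[1]-p[1],0]))
f=ctrl.capture("side");cv2.imwrite("pics/s5f.png",f[:,:,::-1]);v=cv2.cvtColor(f,cv2.COLOR_RGB2HSV)
m=v[:,:,2]<45;m[:240]=0;m[285:]=0;m[:,:312]=0;m[:,331:]=0
for c,st,_ in blobs(m,15):print("knob now",c,st)
h,S,V=[c.astype(int) for c in cv2.split(v)]
m=(S>130)&((h<32)|(h>172));m[:228]=0;m[250:]=0;m[:,:264]=0;m[:,292:]=0
for c,st,_ in blobs(m,15):print("box now",c,st,plane("side",c,58))
E
```

```text
[571.327 -59.553 175.561] [-0.31   0.465  1.427  0.004  1.247 -2.068]
two [ 601.713 -227.144  106.197] [ 598.508 -222.44   125.   ]
proj bottom/top [[[361.8259911172032, 196.7667519584029], [364.87110473126614, 195.361095174576]], [[322.87739217975604, 260.745927670097], [324.52377712869605, 250.67482491834994]]]
off [ 0.002 -1.423 -0.004]
knob now [323.75  257.353] [321 251   7  14  68]
box now [278.211 237.858] [267 229  23  19 232] [569.371 -61.855  58.   ]
```

Call:
{"method": "arm_command", "body": {"increments": [{"dr": [0, 0, 0], "offset": [0, -0.285, 0], "hand": 0.2}, {"dr": [0, 0, 0], "offset": [0, -0.285, 0], "hand": 0.2}, {"dr": [0, 0, 0], "offset": [0, -0.285, 0], "hand": 0.2}, {"dr": [0, 0, 0], "offset": [0, -0.285, 0], "hand": 0.2}, {"dr": [0, 0, 0], "offset": [0, -0.283, 0], "hand": 0.2}, {"dr": [0, 0, 0], "offset": [0, 0, 0], "hand": 0.2}, {"dr": [0, 0, 0], "offset": [0, 0, 0], "hand": 0.2}, {"dr": [0, 0, 0], "offset": [0, 0, 0], "hand": 0.2}]}}

```text
time_s: 21.35
eef_pos: [602.5, -226.2, 173.7]
ee_rot: [0.001, -0.093, 0.996, 0.002]
force: [0.1, -0.1, -0.2]
grip_width: 0.601
grip_force: 0.0
```

```bash
python3 - <<'E'
from rot import *
p=s["eef_pos"];print(p,s["joints"],off([602.3-p[0],-227.3-p[1],0]))
E
```

```text
[ 602.539 -226.246  173.683] [-0.543  0.621  1.181  0.005  1.341 -2.301] [ 0.004 -0.008 -0.   ]
```

Call:
{"method": "arm_command", "body": {"increments": [{"dr": [0, 0, 0], "offset": [0, -0.008, 0.2], "hand": 0.2}, {"dr": [0, 0, 0], "offset": [0, 0, 0.2], "hand": 0.2}, {"dr": [0, 0, 0], "offset": [0, 0, 0.15], "hand": 0.2}, {"dr": [0, 0, 0], "offset": [0, 0, 0.08], "hand": 0.2}, {"dr": [0, 0, 0], "offset": [0, 0, 0], "hand": -1}, {"dr": [0, 0, 0], "offset": [0, 0, 0], "hand": -1}, {"dr": [0, 0, 0], "offset": [0, 0, 0], "hand": -1}, {"dr": [0, 0, 0], "offset": [0, 0, 0], "hand": -1}], "grip_force": 60}}

```text
time_s: 22.15
eef_pos: [603.7, -229.0, 100.2]
ee_rot: [0.002, -0.093, 0.996, 0.0]
force: [3.2, -4.2, -3.5]
grip_width: 0.259
grip_force: 59.1
```

Call:
{"method": "arm_command", "body": {"increments": [{"dr": [0, 0, 0], "offset": [0, 0, 0], "hand": -1}, {"dr": [0, 0, 0], "offset": [0, 0, 0], "hand": -1}]}}

```text
time_s: 22.35
eef_pos: [603.7, -229.0, 100.2]
ee_rot: [0.002, -0.093, 0.996, 0.0]
force: [2.5, -4.6, -2.9]
grip_width: 0.259
grip_force: 59.1
```

```bash
cat > circ.py <<'E'
# circle rows in tool axes: tool y=(cos psi,sin psi), tool x=(-sin,cos)
import numpy as np,sys
A=np.array([591.5,-168.5]);psi=1.758
y=np.array([np.cos(psi),np.sin(psi)]);x=np.array([-y[1],y[0]])
n=48;th0=psi+np.pi;tot=2*np.pi+.046;r=60
th=th0+np.linspace(0,tot,n+1);P=A+r*np.c_[np.cos(th),np.sin(th)];d=np.diff(P,axis=0)
u=np.c_[d@x,d@y]/120
for i in range(0,n,8):print([[round(float(a),3),round(float(b),3)] for a,b in u[i:i+8]])
E
python3 circ.py
```

```text
[[-0.066, 0.004], [-0.065, 0.013], [-0.062, 0.021], [-0.059, 0.029], [-0.055, 0.037], [-0.049, 0.044], [-0.043, 0.05], [-0.036, 0.055]]
[[-0.029, 0.059], [-0.021, 0.063], [-0.012, 0.065], [-0.004, 0.066], [0.005, 0.066], [0.014, 0.064], [0.022, 0.062], [0.03, 0.059]]
[[0.037, 0.054], [0.044, 0.049], [0.05, 0.043], [0.055, 0.036], [0.06, 0.028], [0.063, 0.02], [0.065, 0.011], [0.066, 0.003]]
[[0.066, -0.006], [0.064, -0.014], [0.062, -0.023], [0.058, -0.031], [0.054, -0.038], [0.048, -0.045], [0.042, -0.051], [0.035, -0.056]]
[[0.027, -0.06], [0.019, -0.063], [0.011, -0.065], [0.002, -0.066], [-0.007, -0.066], [-0.015, -0.064], [-0.023, -0.062], [-0.031, -0.058]]
[[-0.039, -0.053], [-0.045, -0.048], [-0.051, -0.041], [-0.056, -0.034], [-0.06, -0.027], [-0.063, -0.018], [-0.065, -0.01], [-0.066, -0.001]]
```

Call:
{"method": "arm_command", "body": {"increments": [{"dr": [0, 0, 0], "offset": [-0.066, 0.004, 0], "hand": -1}, {"dr": [0, 0, 0], "offset": [-0.065, 0.013, 0], "hand": -1}, {"dr": [0, 0, 0], "offset": [-0.062, 0.021, 0], "hand": -1}, {"dr": [0, 0, 0], "offset": [-0.059, 0.029, 0], "hand": -1}, {"dr": [0, 0, 0], "offset": [-0.055, 0.037, 0], "hand": -1}, {"dr": [0, 0, 0], "offset": [-0.049, 0.044, 0], "hand": -1}, {"dr": [0, 0, 0], "offset": [-0.043, 0.05, 0], "hand": -1}, {"dr": [0, 0, 0], "offset": [-0.036, 0.055, 0], "hand": -1}]}}

```text
time_s: 23.15
eef_pos: [650.4, -189.6, 100.3]
ee_rot: [0.003, -0.093, 0.996, 0.0]
force: [7.5, -6.7, -5.2]
grip_width: 0.258
grip_force: 59.0
```

Call:
{"method": "arm_command", "body": {"increments": [{"dr": [0, 0, 0], "offset": [-0.029, 0.059, 0], "hand": -1}, {"dr": [0, 0, 0], "offset": [-0.021, 0.063, 0], "hand": -1}, {"dr": [0, 0, 0], "offset": [-0.012, 0.065, 0], "hand": -1}, {"dr": [0, 0, 0], "offset": [-0.004, 0.066, 0], "hand": -1}, {"dr": [0, 0, 0], "offset": [0.005, 0.066, 0], "hand": -1}, {"dr": [0, 0, 0], "offset": [0.014, 0.064, 0], "hand": -1}, {"dr": [0, 0, 0], "offset": [0.022, 0.062, 0], "hand": -1}, {"dr": [0, 0, 0], "offset": [0.03, 0.059, 0], "hand": -1}]}}

```text
time_s: 23.95
eef_pos: [637.6, -128.7, 100.2]
ee_rot: [0.002, -0.093, 0.996, 0.001]
force: [3.4, -1.6, -2.1]
grip_width: 0.263
grip_force: 59.4
```

Call:
{"method": "arm_command", "body": {"increments": [{"dr": [0, 0, 0], "offset": [0.037, 0.054, 0], "hand": -1}, {"dr": [0, 0, 0], "offset": [0.044, 0.049, 0], "hand": -1}, {"dr": [0, 0, 0], "offset": [0.05, 0.043, 0], "hand": -1}, {"dr": [0, 0, 0], "offset": [0.055, 0.036, 0], "hand": -1}, {"dr": [0, 0, 0], "offset": [0.06, 0.028, 0], "hand": -1}, {"dr": [0, 0, 0], "offset": [0.063, 0.02, 0], "hand": -1}, {"dr": [0, 0, 0], "offset": [0.065, 0.011, 0], "hand": -1}, {"dr": [0, 0, 0], "offset": [0.066, 0.003, 0], "hand": -1}]}}

```text
time_s: 24.75
eef_pos: [579.8, -111.3, 100.1]
ee_rot: [0.002, -0.093, 0.996, 0.0]
force: [5.6, -9.4, 0.1]
grip_width: 0.255
grip_force: 59.9
```

Call:
{"method": "arm_command", "body": {"increments": [{"dr": [0, 0, 0], "offset": [0.066, -0.006, 0], "hand": -1}, {"dr": [0, 0, 0], "offset": [0.064, -0.014, 0], "hand": -1}, {"dr": [0, 0, 0], "offset": [0.062, -0.023, 0], "hand": -1}, {"dr": [0, 0, 0], "offset": [0.058, -0.031, 0], "hand": -1}, {"dr": [0, 0, 0], "offset": [0.054, -0.038, 0], "hand": -1}, {"dr": [0, 0, 0], "offset": [0.048, -0.045, 0], "hand": -1}, {"dr": [0, 0, 0], "offset": [0.042, -0.051, 0], "hand": -1}, {"dr": [0, 0, 0], "offset": [0.035, -0.056, 0], "hand": -1}]}}

```text
time_s: 25.55
eef_pos: [536.5, -151.4, 100.2]
ee_rot: [0.004, -0.092, 0.996, 0.001]
force: [13.6, -0.8, -1.9]
grip_width: 0.26
grip_force: 59.6
```

Call:
{"method": "arm_command", "body": {"increments": [{"dr": [0, 0, 0], "offset": [0.027, -0.06, 0], "hand": -1}, {"dr": [0, 0, 0], "offset": [0.019, -0.063, 0], "hand": -1}, {"dr": [0, 0, 0], "offset": [0.011, -0.065, 0], "hand": -1}, {"dr": [0, 0, 0], "offset": [0.002, -0.066, 0], "hand": -1}, {"dr": [0, 0, 0], "offset": [-0.007, -0.066, 0], "hand": -1}, {"dr": [0, 0, 0], "offset": [-0.015, -0.064, 0], "hand": -1}, {"dr": [0, 0, 0], "offset": [-0.023, -0.062, 0], "hand": -1}, {"dr": [0, 0, 0], "offset": [-0.031, -0.058, 0], "hand": -1}]}}

```text
time_s: 26.35
eef_pos: [548.3, -209.0, 100.1]
ee_rot: [0.002, -0.093, 0.996, 0.003]
force: [1.6, 5.4, 9.7]
grip_width: 0.258
grip_force: 60.8
```

Call:
{"method": "arm_command", "body": {"increments": [{"dr": [0, 0, 0], "offset": [-0.039, -0.053, 0], "hand": -1}, {"dr": [0, 0, 0], "offset": [-0.045, -0.048, 0], "hand": -1}, {"dr": [0, 0, 0], "offset": [-0.051, -0.041, 0], "hand": -1}, {"dr": [0, 0, 0], "offset": [-0.056, -0.034, 0], "hand": -1}, {"dr": [0, 0, 0], "offset": [-0.06, -0.027, 0], "hand": -1}, {"dr": [0, 0, 0], "offset": [-0.063, -0.018, 0], "hand": -1}, {"dr": [0, 0, 0], "offset": [-0.065, -0.01, 0], "hand": -1}, {"dr": [0, 0, 0], "offset": [-0.066, -0.001, 0], "hand": -1}]}}

```text
time_s: 27.15
eef_pos: [605.5, -228.6, 100.1]
ee_rot: [0.001, -0.093, 0.996, 0.001]
force: [-1.8, -5.4, 6.1]
grip_width: 0.265
grip_force: 60.5
```

Call:
{"method": "arm_command", "body": {"increments": [{"dr": [0, 0, 0], "offset": [0, 0, 0], "hand": -1}, {"dr": [0, 0, 0], "offset": [0, 0, 0], "hand": -1}, {"dr": [0, 0, 0], "offset": [0, 0, 0], "hand": -1}]}}

```text
time_s: 27.45
eef_pos: [606.1, -228.5, 100.1]
ee_rot: [0.002, -0.093, 0.996, 0.0]
force: [3.2, -5.7, 3.9]
grip_width: 0.259
grip_force: 60.3
```

```bash
python3 - <<'E'
from h import *
np.set_printoptions(precision=2,suppress=True)
print(ctrl.sense()["eef_pos"]);A=np.array([591.5,-168.5])
f=ctrl.capture("side");t=ctrl.capture("top");cv2.imwrite("pics/s6f.png",f[:,:,::-1]);cv2.imwrite("pics/t6f.png",t[:,:,::-1])
for n,im,z,(x0,x1,y0,y1) in(("side",f,58,(264,294,228,252)),("top",t,58,(282,322,190,232))):
    h,S,V=[c.astype(int) for c in cv2.split(cv2.cvtColor(im,cv2.COLOR_RGB2HSV))]
    m=(S>110)&((h<32)|(h>172));q=np.zeros_like(m);q[y0:y1,x0:x1]=m[y0:y1,x0:x1]
    for c,st,_ in blobs(q,15):
        P=plane(n,c,z);d=P[:2]-A;print(n,c,st,P,np.arctan2(d[1],d[0]),np.linalg.norm(d))
E
```

```text
[ 606.12 -228.48  100.13]
side [277.31 238.86] [266 230  24  19 251] [564.65 -63.45  58.  ] 1.821016963837169 108.42484567282115
top [299.88 211.84] [290 200  20  25 371] [565.45 -57.74  58.  ] 1.8017523252207859 113.78181499121673
```

Call:
{"method": "arm_command", "body": {"increments": [{"dr": [0, 0, 0], "offset": [0, 0, 0], "hand": 0.2}, {"dr": [0, 0, 0], "offset": [0, 0, 0], "hand": 0.2}, {"dr": [0, 0, 0], "offset": [0, 0, 0], "hand": 0.2}, {"dr": [0, 0, 0], "offset": [0, 0, -0.2], "hand": 0.2}, {"dr": [0, 0, 0], "offset": [0, 0, -0.35], "hand": 0.2}, {"dr": [0, 0, 0], "offset": [0, 0, -0.35], "hand": 0.2}, {"dr": [0, 0, 0], "offset": [0, 0, 0], "hand": 0.2}, {"dr": [0, 0, 0], "offset": [0, 0, 0], "hand": 0.2}]}}

```text
time_s: 28.35
eef_pos: [605.5, -227.5, 207.3]
ee_rot: [0.001, -0.093, 0.996, 0.002]
force: [-0.3, 0.4, -0.4]
grip_width: 0.597
grip_force: 0.0
```

```bash
python3 - <<'E'
from h import *
np.set_printoptions(precision=3,suppress=True)
A=np.array([591.5,-168.5]);t=ctrl.capture("top");cv2.imwrite("pics/t7f.png",t[:,:,::-1])
h,S,V=[c.astype(int) for c in cv2.split(cv2.cvtColor(t,cv2.COLOR_RGB2HSV))]
m=(S>110)&((h<32)|(h>172));q=np.zeros_like(m);q[190:232,282:322]=m[190:232,282:322]
for c,st,b in blobs(q,15):
    d=plane("top",c,58)[:2]-A;ys,xs=np.nonzero(b);r=cv2.minAreaRect(np.c_[xs,ys].astype(np.float32))
    print("box",c,st,np.arctan2(d[1],d[0]),np.linalg.norm(d),r)
q=(S>150)&((h<8)|(h>172));q[:, :268]=0;q[:,290:]=0;q[:205]=0;q[228:]=0
for c,st,b in blobs(q,5):
    d=plane("top",c,30)[:2]-A;print("mark",c,st,np.arctan2(d[1],d[0]))
a=cv2.resize(t[175:245,255:345],None,fx=7,fy=7,interpolation=cv2.INTER_CUBIC);cv2.imwrite("pics/t7.png",a[:,:,::-1])
E
```

```text
box [299.892 211.778] [290 200  20  25 370] 1.800471993261714 113.69869494127143 ((299.9615478515625, 211.80767822265625), (22.749473571777344, 16.473756790161133), 78.69007110595703)
mark [277.387 217.806] [273 216  10   5  31] 1.800783930443923
```

View pics/t7.png

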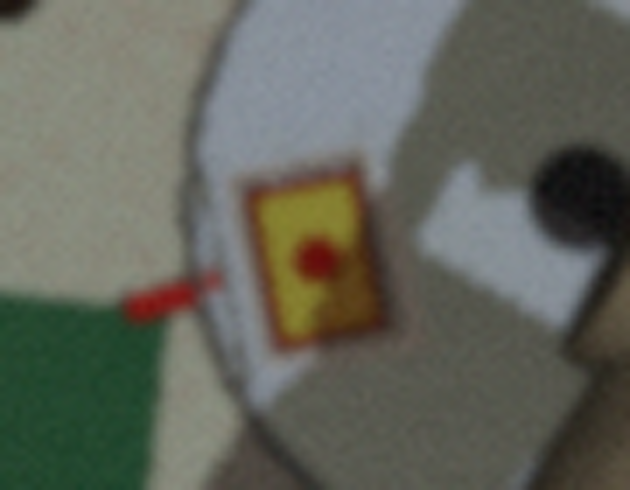

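The box sits in the nest, gold up, with its spot at crop (318,258). The disc's red tick lines up with the loading mark at about (165,300), so I'll hand it in.

```bash
python3 -c "
from rig import ctrl
print(ctrl.finish_job())"
```

```text
the job is handed in; nothing more can be done
None
```

I handed the job in at about 28 s: the red box is flush in the nest, gold face up, and the turntable has made one full anticlockwise turn and stopped at the loading mark; the hand-in call returned no verdict.

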